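# Sort stray battery cells and brackets into the parts caddy and hold it up

## Robot

A 7-joint arm with a two-finger parallel gripper is mounted at the origin on the work surface. World frame = base frame: x ahead of the robot, y to its left, z up, the work surface at z = 0. Lengths are in m, angles in rad, forces in N, time in s.
With the tool pointing down it reaches from about 0.4 to 0.85 m from the base axis. Payload 6.9 kg.
Tool frame: the origin (TCP) lies between the finger pads, 19 mm behind the fingertips; this is the grasp point; z points along the fingers, y is the line along which they close (so a half turn about z gives the same grasp; the last joint's range is limited). The gripper opens to 85 mm and grips with 20 to 120 N. Pads are 22 mm wide; open, the fingers measure 114 mm over their backs; the gripper's body (76 mm by 85 mm) begins 54 mm behind the grasp point. The pads swing forward as they close: fully open they stand 13 mm farther back than shut.
Start: joints at [-1.05, 0.507, -0.238, 1.5, 0.126, 1.149, -0.155], TCP at [0.252, 0.572, 0.25] pointing down, gripper open.
Joint ranges: [-3.08, 3.08], [-0.24, 2.05], [-1.43, 1.35], [0, 2.5], [-1.52, 4.66], [0.17, 1.96], [-2.89, 2.89]. Speed limits (rad/s): [2.39, 2.39, 3.14, 3.14, 3.14, 3.14, 3.14].

## Interface

Orientations are given as a unit quaternion [w, x, y, z].
In Python, from station import ctrl, get_state, vision, ticket, models gives the robot as it stands. Calls block until the motion is done:
- ctrl.movep(position, orientation): joint-space move of the TCP to a pose.
- ctrl.movel(position, frame=None, max_speed=0.15): straight line of the TCP; frame=None keeps the orientation; max_speed is the mean speed in m/s.
- ctrl.set_joints(angles): joint-space move.
- ctrl.ungrasp() and ctrl.close_gripper(force=None): open the fingers fully, or close them until they stop; force is the grip in N (None keeps the last).
- ctrl.pause(seconds).
- ctrl.ik(position, orientation): joint angles nearest the present ones, or None.
- get_state(): the state.
- vision.grab_frame(name): name is "scene" or "top" or "wrist"; returns (picture, depth): 384x512x3 uint8, blue, green, red; 384x512 float32, m along the optical axis (not along the pixel's ray), 0 where there is no reading.
- vision.camera_info(name): a dict with "mtx" (3x3 intrinsics, pixels), "dist_coeffs" ([k1, k2, p1, p2, k3] as OpenCV has them; the pictures are not rectified), "R" (3x3) and "t" (3): a world point X has camera coordinates R X + t; the wrist camera has in their place "hand_eye" (4x4, takes a point from camera to tool coordinates, whose origin is the TCP and whose axes are the flange's). Camera axes: x right, y down, z forward; pixel columns grow to the right and rows downward; lengths in m; the calibration is good to about 2 mm. A picture is of the moment at which its call begins: read the wrist's pose just before it. camera_info takes no time and is no camera call.
A pose or a line that the arm cannot do raises ctrl.Unreachable and nothing moves.
- ticket.close_job(): hands the job in; it is judged then, once.
Trained networks look in the newest picture that a camera, given by its name, has taken for a name from the list of things; names that differ only in an ending like _2 or _b are one class to them, and where a whole thing is asked for, a point or a joint stands for the part that bears it (a point fixed in the world has none). Each returns a list of dicts, best first, with "p" (0 to 1); they miss things now and then, are a little off and sometimes report something else, mostly with a low value. They report only what shows in the picture. A call takes as long as a camera call.
- models.recognise(camera, target): "point" ([column, row] in pixels, amid what is visible of it).
- models.masks_of(camera, target): "mask" (384x512 bool, what is visible of it) and "point" ([column, row] in pixels, amid what is visible of it).
The state is a dict: "time": time; "qpos": joint angles; "qd": joint speeds; "tau": joint torques, N m; "tcp_pos": TCP position; "eef_rot": TCP orientation; "contact_force": force on the tool from outside, world axes, zero at the start; "wrist_torque": the same for the moment, N m; "width": finger opening in m; "gripper_force": force on a finger pad.
Only numpy, scipy, OpenCV 4.12 (cv2) and the standard library are available. Lean on these libraries where they do the work, as an engineer would, in place of code of your own. Each camera call takes 0.05 s, during which the arm holds its last target. There are 200 camera calls.

## Task

Clear the bench: lay the two stray battery cells in the side of the parts caddy that already has a cell, and the stray cell bracket in the side that already has a bracket, setting them down rather than dropping them in. Then lift the caddy by its handle straight up, at least a hand's breadth (10 cm) clear of the bench, keeping it level with everything still sorted inside, and finish while holding it up there, level and still: do not put it down or let go. Leave the other things on the bench alone.

Things in the scene. Friction and masses are not known exactly. Their poses are not given: they have to be found in the camera images.
- caddy: open grey metal parts caddy with a carrying handle, 158 (x) x 236 (y) x 32 mm high, 0.3 to 0.55 kg, loose. Walls and floor 4 mm. An equally high wall at y = 0 splits it into a left (+y) and a right (-y) bay, each 150 (x) by 112 mm (y) inside; the wooden handle bar runs above it along x. One bay holds a cell, the other a bracket (which varies). Origin: centre of the underside, z up.
- caddy_handle (a point): centre of the handle bar, 68 mm above the caddy's underside. The bar is 16 mm wide (caddy y), 18 mm high (59 to 77 mm above the underside) and runs 144 mm along the caddy's x; two 12 mm square posts carry it at x = +-66 mm. 27 mm free between the bar and the dividing wall. Same axes as the caddy.
- caddy_bay_left (a point): middle of the floor of the caddy's left (+y) bay, 58 mm from the dividing wall's middle, 4 mm above the underside. Same axes as the caddy.
- caddy_bay_right (a point): middle of the floor of the caddy's right (-y) bay, 58 mm from the dividing wall's middle, 4 mm above the underside. Same axes as the caddy.
- cell_in: loose battery cell: plain round cylinder lying on its side, 18 mm diameter, 65 mm long, about 46 g, grey sleeve. Origin at its centre (9 mm above what it lies on); x along its length. It can roll. This one already lies in the caddy, across its bay (along the caddy's y), about 50 mm towards the caddy's +x end; its bay is the one for cells.
- bracket_in: cell bracket: flat black plastic block 58 x 30 x 14 mm (x, y, z) with two round 18 mm through-holes side by side, about 16 g. Origin at the centre of its underside; x along its 58 mm length, z up. This one already lies in the caddy, across its bay (long side along the caddy's y), about 50 mm towards the caddy's +x end; its bay is the one for brackets.
- cell_a: loose battery cell: plain round cylinder lying on its side, 18 mm diameter, 65 mm long, about 46 g, grey sleeve. Origin at its centre (9 mm above what it lies on); x along its length. It can roll. Stray on the bench, at any heading.
- cell_b: loose battery cell: plain round cylinder lying on its side, 18 mm diameter, 65 mm long, about 46 g, grey sleeve. Origin at its centre (9 mm above what it lies on); x along its length. It can roll. Stray on the bench, at any heading.
- bracket_a: cell bracket: flat black plastic block 58 x 30 x 14 mm (x, y, z) with two round 18 mm through-holes side by side, about 16 g. Origin at the centre of its underside; x along its 58 mm length, z up. Stray, flat on the bench, at any heading.
- socket: bystander: steel socket for a wrench, standing, 24 mm diameter, 30 mm high, among the stray items. Origin at the centre of its underside. Leave alone.
- screwdriver: bystander: screwdriver with black handle, 190 mm long, lying at the far side of the bench. Leave alone.
- wrench: bystander: steel wrench, 170 mm long, lying at the far left. Leave alone.
- tape_roll: bystander: black tape roll, 68 mm diameter, 19 mm high, on the left. Leave alone.
- flux_jar: bystander: jar, 54 mm diameter, 62 mm high, on the right. Leave alone.
- pliers: bystander: pliers with black grips, 140 mm long, lying on the right. Leave alone.

How it is judged:
By the outcome, as a careful person would: the job done as asked, in the order asked, and still so for the second after the job is handed in, while the arm keeps its last pose, push and grip.
It also fails if it takes over 72 s, if anything falls off the work surface, if the arm or the gripper's body presses on something with over 40 N, if the wrist force passes 120 N, or if a joint passes its speed limit or range.

## Working session

There is one attempt and no reset: what is moved stays moved. The work goes in short steps, each a Python script; the robot and the scene stay as the last script left them, time stands still between calls to the robot, and variables do not carry over. Pictures are saved under pics/ and viewed, at most 10 in all, crops included, and the job is handed in when it is done.

```bash
mkdir -p pics; ls
python3 - <<'E'
from station import ctrl, get_state, vision, ticket, models
import cv2
s=get_state();print(s)
for n in ("top","scene"):
    p,d=vision.grab_frame(n);cv2.imwrite(f"pics/{n}0.png",p)
    print(vision.camera_info(n))
    for t in ("caddy","cell_a","bracket_a","socket","caddy_handle"):
        for r in models.recognise(n,t): print(n,t,r)
print(vision.camera_info("wrist"))
E
```

```text
pics
{'time': 0.0, 'qpos': array([-1.05049819,  0.50831584, -0.23749175,  1.50115038,  0.12571574,
        1.14891832, -0.15480645]), 'qd': array([-3.33759452e-04, -2.08415515e-03,  4.04502225e-04, -1.21352087e-03,
       -1.03612977e-03, -6.74960360e-05,  2.08934427e-04]), 'tau': array([ 6.10716106e-04, -6.20615745e+01, -2.18584992e+00, -2.49650252e+01,
        1.29125812e-02,  1.22153666e-02,  1.01387511e-05]), 'tcp_pos': array([0.25177611, 0.57151477, 0.24913612]), 'eef_rot': array([-1.50805330e-04,  2.05919993e-01,  9.78568416e-01, -8.88620122e-04]), 'contact_force': array([-0.16611285,  0.21859595,  0.25059334]), 'wrist_torque': array([ 0.06926666, -0.0120954 , -0.00678852]), 'gripper_force': 0.0, 'width': 0.08518609198051855}
{'mtx': array([[475.87689465,   0.        , 255.56282646],
       [  0.        , 475.87689465, 189.62333129],
       [  0.        ,   0.        ,   1.        ]]), 'dist_coeffs': array([0.02595723, 0.        , 0.        , 0.        , 0.        ]), 'R': array([[-4.26642488e-02, -9.99089189e-01,  7.44677029e-04],
       [-9.77609682e-01,  4.15932582e-02, -2.0
[... 1081 characters left out ...]
a {'point': [325.4, 153.4], 'p': 0.43}
scene caddy_handle {'point': [188.1, 207.0], 'p': 0.65}
{'mtx': array([[270.0647783 ,   0.        , 257.23434829],
       [  0.        , 270.0647783 , 193.51344902],
       [  0.        ,   0.        ,   1.        ]]), 'dist_coeffs': array([-0.05880684,  0.        ,  0.        ,  0.        ,  0.        ]), 'hand_eye': array([[-4.10540635e-05, -9.55917785e-01, -2.93634442e-01,
         7.45217775e-02],
       [ 9.99999612e-01,  2.19127164e-04, -8.53175120e-04,
        -8.38621323e-04],
       [ 8.79908554e-04, -2.93634363e-01,  9.55917406e-01,
        -1.24025177e-01],
       [ 0.00000000e+00,  0.00000000e+00,  0.00000000e+00,
         1.00000000e+00]])}
```

Run:
```python
import cv2
p=cv2.imread("pics/top0.png")
cv2.imwrite("pics/top0z.png",cv2.resize(p[110:290,110:380],None,fx=2.9,fy=2.9,interpolation=cv2.INTER_CUBIC))
```

```text
(no output)
```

View pics/top0z.png

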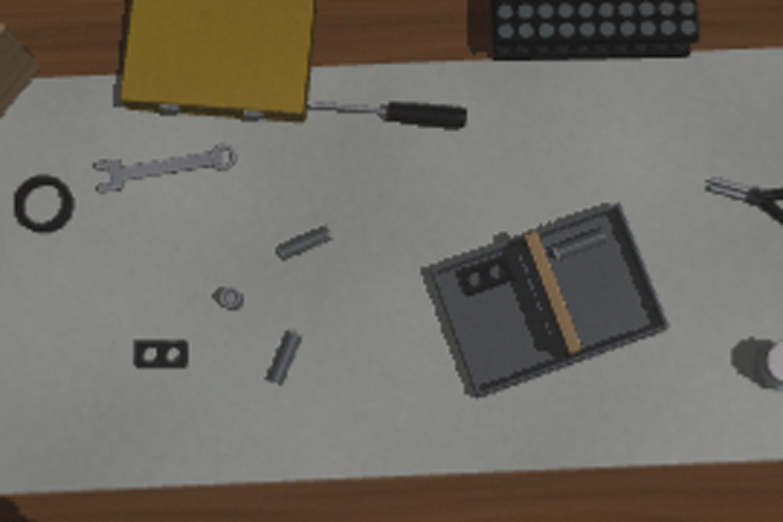

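View pics/scene0.png

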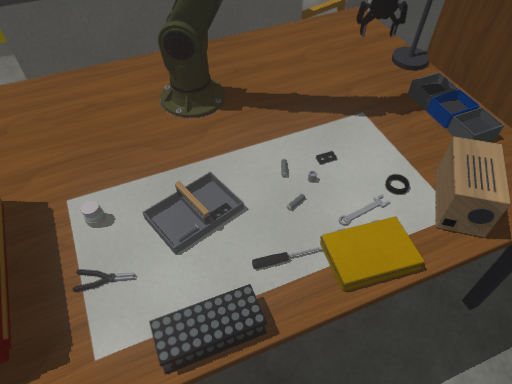

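The bench holds two stray cells at zoom px (304,242) and (284,357), a bracket at (161,354) and the socket at (229,298). The caddy's left bay has the bracket and its right bay the cell, both towards its far (+x) end. I'll localise everything coarsely from the top camera, then take one wrist view above the strays.

```bash
cat > h.py <<'E'
from station import ctrl, get_state, vision, ticket, models
import numpy as np, cv2
from scipy.spatial.transform import Rotation as Rn
def quat(a):  # tool down, tool x at heading a; tool y (closing) at a-90deg
    c,s=np.cos(a),np.sin(a)
    q=Rn.from_matrix(np.array([[c,s,0],[s,-c,0],[0,0,-1.]])).as_quat()
    return q[[3,0,1,2]]
def wrap(a): return (a+np.pi/2)%np.pi-np.pi/2
def toolT(s):
    q=s["eef_rot"]; T=np.eye(4); T[:3,:3]=Rn.from_quat(np.r_[q[1:],q[0]]).as_matrix(); T[:3,3]=s["tcp_pos"]; return T
class View:
    def __init__(s,n):
        st=get_state(); s.n=n; s.img,s.d=vision.grab_frame(n); i=vision.camera_info(n); s.K,s.D=i["mtx"],np.array(i["dist_coeffs"])
        if n=="wrist": s.T=toolT(st)@np.array(i["hand_eye"])
        else:
            s.T=np.eye(4); s.T[:3,:3]=i["R"].T; s.T[:3,3]=-i["R"].T@i["t"]
    def plane(s,px,z):
        u=cv2.undistortPoints(np.float64(px).reshape(-1,1,2),s.K,s.D).reshape(-1,2)
        r=np.c_[u,np.ones(len(u))]@s.T[:3,:3].T; o=s.T[:3,3]
        return (o+r*((z-o[2])/r[:,2])[:,None])[:,:2]
    def px(s,P):
        M=np.linalg.inv(s.T); return cv2.projectPoints(np.float64(P).reshape(-1,3),cv2.Rodrigues(M[:3,:3])[0],M[:3,3],s.K,s.D)[0].reshape(-1,2)
    def find(s,name,z):
        out=[]
        for m in models.masks_of(s.n,name):
            r,c=np.nonzero(m["mask"])
            if len(r)<8: continue
            (x,y),(w,h),a=cv2.minAreaRect(np.float32(s.plane(np.c_[c,r],z)*1000))
            if w<h: a+=90; w,h=h,w
            out.append(dict(p=m["p"],xy=np.array([x,y])/1000,wh=(round(w),round(h)),a=wrap(np.radians(a)),px=m["point"]))
        return out
E
python3 - <<'E'
from h import *
v=View("top")
for n,z in (("caddy",.032),("cell_a",.009),("bracket_a",.014),("socket",.03)):
    for o in v.find(n,z): print(n,o)
s=[110,110]
print(v.plane(np.array([[304,242],[284,357],[161,354],[229,298]])/2.9+110,.01))
print("caddy rim corners",v.plane(np.array([[424,268],[615,206],[666,326],[475,395]])/2.9+110,.032))
print("handle ends",v.plane(np.array([[532,234],[574,352]])/2.9+110,.077))
# fingertips seen by wrist camera
w=View("wrist"); print((w.d>0).sum())
cv2.imwrite("pics/w0.png",w.img)
r,c=np.nonzero((w.d>0)&(w.d<.25)); d=w.d[r,c]
u=cv2.undistortPoints(np.float64(np.c_[c,r]).reshape(-1,1,2),w.K,w.D).reshape(-1,2)
H=np.array(vision.camera_info("wrist")["hand_eye"]); P=(np.c_[u,np.ones(len(u))]*d[:,None])@H[:3,:3].T+H[:3,3]
for sg in (1,-1):
    Q=P[(P[:,1]*sg>0)]; print(len(Q), np.percentile(Q,[0,1,50,99,100],axis=0).round(4) if len(Q) else "")
E
```

```text
caddy {'p': 0.81, 'xy': array([ 0.5212915 , -0.15964624]), 'wh': (240, 165), 'a': np.float64(-1.2602300652205978), 'px': [301.0, 212.7]}
cell_a {'p': 0.53, 'xy': array([0.60608435, 0.12402644]), 'wh': (63, 21), 'a': np.float64(-1.1383162097340866), 'px': [216.6, 195.8]}
cell_a {'p': 0.4, 'xy': array([0.46963919, 0.15065634]), 'wh': (62, 18), 'a': np.float64(-0.4049636043088114), 'px': [208.4, 231.7]}
bracket_a {'p': 0.46, 'xy': array([0.47726724, 0.29309958]), 'wh': (58, 27), 'a': np.float64(1.5272873319598905), 'px': [163.3, 229.6]}
[[0.60390293 0.1236044 ]
 [0.46778843 0.15035023]
 [0.47751449 0.29374683]
 [0.54031109 0.21358187]]
caddy rim corners [[ 0.56240309 -0.01745338]
 [ 0.62709959 -0.24575625]
 [ 0.48234084 -0.2944832 ]
 [ 0.41210435 -0.06951703]]
handle ends [[ 0.58835693 -0.1418898 ]
 [ 0.45144111 -0.18091142]]
195853
19114 [[-0.0138  0.     -0.0832]
 [-0.0106  0.0009 -0.0817]
 [ 0.0108  0.0423 -0.0615]
 [ 0.0195  0.0708 -0.0014]
 [ 0.0208  0.0738  0.006 ]]
19575 [[-0.0131 -0.0755 -0.0835]
 [-0.0105 -0.0725 -0.0817]
 [ 0.0108 -0.044  -0.0619]
 [ 0.0195 -0.001  -0.0018]
 [ 0.0208 -0.      0.0061]]
```

Run:
```python
from h import *
ctrl.movep([.50,.2,.2],quat(np.pi))
print(get_state()["time"])
v=View("wrist"); cv2.imwrite("pics/w1.png",v.img)
for n,z in (("cell_a",.009),("bracket_a",.014),("socket",.015)):
    for o in v.find(n,z): print(n,o)
ctrl.movep([.50,-.16,.25],quat(np.pi))
v=View("wrist"); cv2.imwrite("pics/w2.png",v.img); np.savez("pics/w2.npz",d=v.d,T=v.T)
for n,z in (("caddy",.032),("cell_a",.013),("bracket_a",.018),("caddy_handle",.077)):
    for o in v.find(n,z): print(n,o)
print(get_state()["time"])
# depth-based points of caddy
r,c=np.nonzero(v.d>0); u=cv2.undistortPoints(np.float64(np.c_[c,r]).reshape(-1,1,2),v.K,v.D).reshape(-1,2)
P=(np.c_[u,np.ones(len(u))]*v.d[r,c][:,None])@v.T[:3,:3].T+v.T[:3,3]
near=(abs(P[:,0]-.52)<.2)&(abs(P[:,1]+.16)<.2)
print("bench z",np.median(P[near&(P[:,2]<.008),2]))
for lo,hi in ((.024,.038),(.070,.085)):
    m=(near&(P[:,2]>lo)&(P[:,2]<hi)); print(lo,m.sum(),np.median(P[m,2]),cv2.minAreaRect(np.float32(P[m,:2]*1000)))
```

```text
2.55
cell_a {'p': 0.67, 'xy': array([0.60284515, 0.12410558]), 'wh': (64, 20), 'a': np.float64(-1.1799526028486031), 'px': [200.8, 254.1]}
cell_a {'p': 0.58, 'xy': array([0.46748483, 0.14936351]), 'wh': (66, 18), 'a': np.float64(-0.40045953311521476), 'px': [213.6, 146.3]}
bracket_a {'p': 0.84, 'xy': array([0.47584241, 0.29301544]), 'wh': (60, 32), 'a': np.float64(1.5293551433882824), 'px': [336.4, 157.2]}
socket {'p': 0.89, 'xy': array([0.53911633, 0.2105276 ]), 'wh': (32, 23), 'a': np.float64(0.00121955808075902), 'px': [265.0, 209.3]}
caddy {'p': 0.97, 'xy': array([ 0.52798291, -0.16005295]), 'wh': (237, 177), 'a': np.float64(-1.266689995208262), 'px': [256.7, 179.7]}
cell_a {'p': 0.66, 'xy': array([0.60152612, 0.11977999]), 'wh': (70, 23), 'a': np.float64(-1.2219342415089356), 'px': [440.1, 236.8]}
cell_a {'p': 0.64, 'xy': array([0.4660351 , 0.14615747]), 'wh': (68, 24), 'a': np.float64(-0.42122380066039966), 'px': [474.9, 146.5]}
caddy_handle {'p': 0.84, 'xy': array([ 0.51462939, -0.15980817]), 'wh': (207, 155), 'a': np.float64(-1.268125206009219), 'px': [260.2, 177.1]}
4.3583
bench z 0.0009740212570925333
0.024 2536 0.031625979390844466 ((520.7015380859375, -162.26869201660156), (159.47344970703125, 236.7393035888672), 17.3975830078125)
0.07 1679 0.07691699370870914 ((520.4464721679688, -161.65679931640625), (144.43202209472656, 16.20084571838379), 17.355091094970703)
```

Run:
```python
import cv2,numpy as np
cv2.imwrite("pics/w12.png",np.hstack([cv2.resize(cv2.imread(f"pics/{n}.png"),(400,300)) for n in("w1","w2")]))
```

```text
(no output)
```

View pics/w12.png

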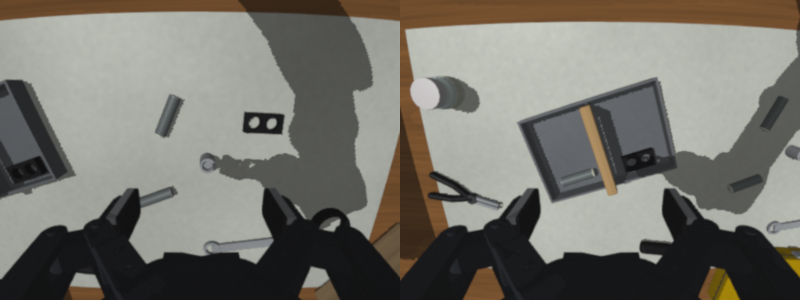

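```bash
cat >> h.py <<'E'
C=np.array([.5205,-.162]); TH=.3032; ZT=.13
def cw(x,y): return C+np.array([[np.cos(TH),-np.sin(TH)],[np.sin(TH),np.cos(TH)]])@np.array([x,y])
def ori(pos,close):  # closing line at heading 'close': pick the nearer half turn
    best=None; q0=get_state()["qpos"]
    for h in (close+np.pi/2,close-np.pi/2):
        j=ctrl.ik(pos,quat(h))
        if j is not None and (best is None or abs(j-q0).max()<best[0]): best=(abs(j-q0).max(),quat(h))
    return best[1]
def pick(xy,close,z,force):
    up=[*xy,.09]; ctrl.movep(up,ori(up,close)); ctrl.movel([*xy,z]); ctrl.close_gripper(force); 
    s=get_state(); print("grip",s["width"],s["gripper_force"],s["contact_force"].round(1))
    ctrl.movel([*xy,ZT],max_speed=.2); print("lifted",get_state()["width"],get_state()["time"])
def place(xy,close,z):
    up=[*xy,ZT]; ctrl.movep(up,ori(up,close)); ctrl.movel([*xy,.05],max_speed=.15); ctrl.movel([*xy,z],max_speed=.05)
    print("down",get_state()["width"],get_state()["contact_force"].round(1)); ctrl.ungrasp()
    print("open",get_state()["contact_force"].round(1)); ctrl.movel([*xy,ZT],max_speed=.15); print(get_state()["time"])
def check():
    v=View("wrist"); return v
E
python3 - <<'E'
from h import *
ctrl.movep([.5,.0,.2],quat(np.pi))
pick([.4675,.1494],-.40,.0165,30)
place(cw(-.014,-.090),TH,.021)
v=View("wrist"); cv2.imwrite("pics/a.png",v.img[:300])
for o in v.find("cell_a",.013): print(o)
print("cw",cw(-.014,-.09))
E
```

```text
grip 0.06410137007474574 31.611279845237732 [-0.3 -0.4  6.9]
lifted 0.06384981857143168 7.525
down 0.06432585777037558 [-2.2  2.2 13.3]
open [0.4 0.4 0. ]
11.675
{'p': 0.9, 'xy': array([ 0.5345387 , -0.25393416]), 'wh': (64, 18), 'a': np.float64(0.3038842239517221), 'px': [254.7, 193.3]}
cw [ 0.53401042 -0.25207479]
```

View pics/a.png

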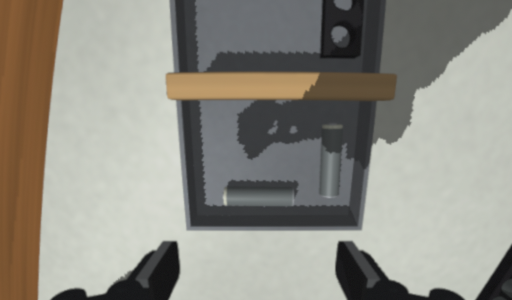

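Cell A lies in the right bay at px (260,194), beside the cell that was already there at (330,160). The contact force shows the fingers touched a little low, so I'll raise the rest by about 1.5 mm.

Run:
```python
from h import *
pick([.6028,.1241],-1.17,.018,30)
place(cw(-.014,-.060),TH,.022)
v=View("wrist"); cv2.imwrite("pics/b.png",v.img[:300])
for o in v.find("cell_a",.013): print(o)
print("cw",cw(-.014,-.06))
```

```text
grip 0.06374768784743126 32.61908411979675 [-1.2  0.5  6.3]
lifted 0.06395794493056085 14.8833
down 0.06417273956746193 [-3.1  2.1 16.4]
open [-0.9 -0.3  0.2]
18.825
{'p': 0.88, 'xy': array([ 0.52528503, -0.22354567]), 'wh': (66, 20), 'a': np.float64(0.25913980533178504), 'px': [256.0, 195.5]}
{'p': 0.73, 'xy': array([ 0.53410193, -0.25406825]), 'wh': (65, 20), 'a': np.float64(0.30464618762910733), 'px': [253.5, 224.7]}
cw [ 0.52505314 -0.22344322]
```

View pics/b.png

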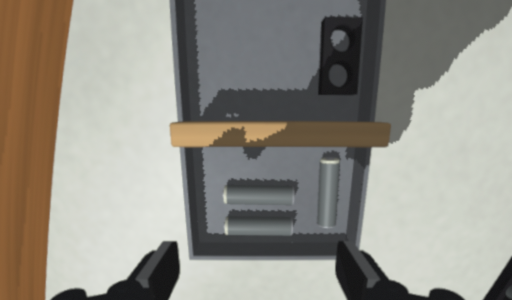

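Both cells now lie in the right bay, at px (260,193) and (260,224), clear of the cell already there. Next is the bracket.

Run:
```python
from h import *
pick([.4758,.2930],1.529-np.pi/2,.0245,25)
place(cw(-.016,.062),TH,.0290)
ctrl.movep([*cw(0,0),.24],ori([*cw(0,0),.24],TH+np.pi/2))
v=View("wrist"); cv2.imwrite("pics/c.png",v.img)
r,c=np.nonzero(v.d>0); u=cv2.undistortPoints(np.float64(np.c_[c,r]).reshape(-1,1,2),v.K,v.D).reshape(-1,2)
P=(np.c_[u,np.ones(len(u))]*v.d[r,c][:,None])@v.T[:3,:3].T+v.T[:3,3]
near=(abs(P[:,0]-.52)<.2)&(abs(P[:,1]+.16)<.2)
m=near&(P[:,2]>.07)&(P[:,2]<.085); print(np.median(P[m,2]),cv2.minAreaRect(np.float32(P[m,:2]*1000)))
```

```text
grip 0.029325986952050846 25.101050958037376 [-1.6 -0.8  5.9]
lifted 0.0293268346285187 22.6167
down 0.02945580049036214 [-0.4  0.1  1.5]
open [-0.5 -0.5 -0.1]
26.7667
0.07709112483253039 ((520.6063232421875, -161.9348602294922), (143.87423706054688, 15.933173179626465), 17.882612228393555)
```

View pics/c.png

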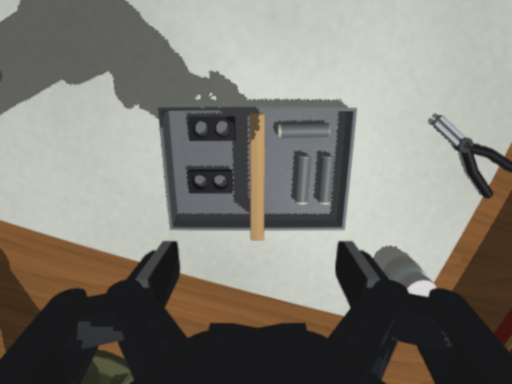

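Everything is sorted: brackets in the left bay at px (211,127) and (210,180), cells in the right bay at (303,130), (303,178) and (325,178). The caddy hasn't moved, so I'll lift it.

Run:
```python
from h import *
p=np.array([.5206,-.1620])+.002*np.array([np.cos(TH),np.sin(TH)]); a=np.radians(17.6)+np.pi/2
ctrl.movep([*p,.14],ori([*p,.14],a)); ctrl.movel([*p,.067],max_speed=.08)
ctrl.close_gripper(100); s=get_state(); print(s["width"],s["gripper_force"],s["contact_force"].round(1))
ctrl.movel([*p,.217],max_speed=.06); ctrl.pause(.6)
s=get_state(); print(s["time"],s["width"],s["tcp_pos"],s["contact_force"].round(1),s["wrist_torque"].round(2),abs(s["qd"]).max())
v=View("wrist"); w=View("scene"); cv2.imwrite("pics/d.png",np.hstack([cv2.resize(x.img,(400,300)) for x in (v,w)]))
v=View("top"); cv2.imwrite("pics/dt.png",v.img)
# rim height and level from top + scene depth
for v in (v,w):
    r,c=np.nonzero(v.d>0); u=cv2.undistortPoints(np.float64(np.c_[c,r]).reshape(-1,1,2),v.K,v.D).reshape(-1,2)
    P=(np.c_[u,np.ones(len(u))]*v.d[r,c][:,None])@v.T[:3,:3].T+v.T[:3,3]
    L=(P[:,:2]-C)@np.array([[np.cos(TH),-np.sin(TH)],[np.sin(TH),np.cos(TH)]])
    for n,(x0,x1,y0,y1) in dict(floorR=(-.07,.07,-.11,-.03),floorL=(-.07,.07,.03,.11)).items():
        m=(L[:,0]>x0)&(L[:,0]<x1)&(L[:,1]>y0)&(L[:,1]<y1)&(P[:,2]>.14)&(P[:,2]<.162)
        if m.sum()>30: 
            k=np.linalg.lstsq(np.c_[L[m],np.ones(m.sum())],P[m,2],rcond=None)[0]; print(v.n,n,m.sum(),k.round(4))
```

```text
0.014078737161265644 98.03183555603027 [-1.   1.3  5.2]
33.425 0.014303906025585306 [ 0.52250055 -0.1614058   0.2170002 ] [-0.1  0.3 -5.3] [ 0.08 -0.03 -0.03] 0.0037358992249787973
top floorR 323 [ 0.009  -0.004   0.1535]
top floorL 122 [-0.0136 -0.009   0.1553]
scene floorR 633 [0.0052 0.0018 0.1543]
scene floorL 526 [ 0.0034 -0.018   0.1563]
```

View pics/d.png

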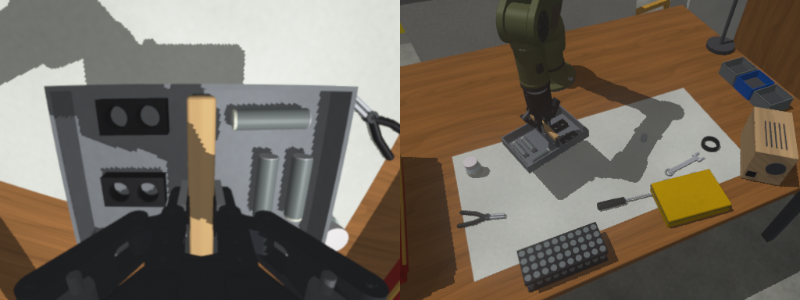

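The caddy is held about 15 cm up, level to within about 1°, with the brackets in the left bay and the cells in the right. The arm is still.

```bash
python3 -c "
from station import *
print(ticket.close_job())"
```

```text
the job is handed in; nothing more can be done
None
```

I laid both stray cells in the cell bay and the stray bracket in the bracket bay, then lifted the caddy about 15 cm; I handed the job in at about 34 s with the arm holding it level and still.

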